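# Draw the sole press's guarded bolt with the hooked rod

## Task

Take the hooked rod from its wooden rest, reach it in through the mouth of the sole press's wire guard and draw the brass-posted bolt towards you until it is fully home against its hidden rubber stopper; keep it bedded there with a steady pull of about 13 N for two seconds, and never load the press or bolt with more than 30 N. Unhook, and lay the rod back in its rest as it lay before. Move the bolt only with the rod, and leave the other things on the bench alone.

Things in the scene. Friction and masses are not known exactly. Their poses are not given: they have to be found in the camera images.
- rod: Hooked rod, loose, about 0.15 kg. Origin: grip centre and balance point, on its axis; +x along the rod to the hook, +z up as it lies. Handle (wood, brass end) from x = -82 to 45 mm, flat sides, 20 mm wide in y, 22 mm high: grip it across y, firmly (60 N or more). Then a straight 8 mm steel shaft to x = 185 mm.
- rod_hook (a point): Bend of the rod, on its axis at rod x = 185 mm. Here the 8 mm bar turns into a tongue along rod +y (axis out to y = 30 mm), ending in a lip back towards the handle (axis at y = 30 mm, bar end at x = 169 mm). All in the rod's xy plane. A post is caught between shaft and lip (clear y = 4 to 26 mm) against the tongue's near face at x = 181 mm.
- rest: Fixed wooden rest with two notched blocks. Origin on the table; x along the lying rod towards its hook, z up. Board 190 x 70 x 10 mm (x = -77 to 113). Rear block x = -68 to -52 mm, 28 mm wide notch for the handle; front block x = 87 to 103 mm, 20 mm wide notch for the shaft; cheeks 53 mm tall, blocks 56 mm wide. Room for fingers between them.
- rest_seat (a point): Where the rod's origin belongs when the rod lies in the rest: 42 mm above the rest's origin, rod axes along the rest's axes. The rod may start up to 8 mm off along x.
- press: Fixed blue bed of a sole press, 260 x 275 x 30 mm, a tan shoe on its -y side. Origin on the table under the mouth of the bolt channel; x leads into the channel, away from the robot; z up. Channel: x = 0 to 150 mm, floor z = 30 mm, wall faces y = -65 and +45 mm, wire grille above with underside z = 92 mm: a rod fits in through the mouth, a gripper does not.
- press_mouth (a point): Middle line of the channel at its mouth, press (0, 0, 57 mm), a good height for the rod's axis. A rubber stopper, 24 mm wide, lies on the channel floor across y = 0, up to press z = 41 mm, somewhere between x = 4 and 46 mm; its place is not reported.
- bolt: Bolt: flat bar 20 x 8 mm, reaching 20 mm in front of its brass post. Origin: foot of the post, on press y = 0, z = 30 mm; axes as the press. Slides only along press x, friction 4 to 5 N, stays where left. The post starts at press x = 87 to 95 mm; drawn to the mouth, the bar meets the stopper with the post somewhere from x = 66 to 38 mm: only the rising force tells.
- bolt_post (a point): Top of the bolt's upright brass post, 12 mm diameter, 50 mm above the bolt's origin (press z = 80 mm).
- tack_tin: Bystander, loose: orange bowl for tacks, 68 mm across the rim, 32 mm tall. Origin under its middle.
- wax: Bystander, loose: amber cake of wax, 56 mm diameter, 30 mm tall. Origin under its middle.
- polish: Bystander, loose: black polish can, 60 mm diameter, 45 mm tall. Origin under its middle.
- glue: Bystander, loose: white glue bottle, 56 mm diameter, 170 mm tall. Origin under its middle.
- last: Bystander, loose: beige shoe last, about 205 x 66 x 130 mm. Origin under its middle.
- shoe: Bystander, loose: black shoe, about 250 x 78 x 95 mm. Origin under its middle.
- hammer: Bystander, loose: hammer lying flat, about 300 mm long. Origin under its middle.

How it is judged:
On the way, in this order (a step that is already met when the one before it is completed fails the run):
1. the rod is lifted clear of its rest (30 mm or more) (z of rod in the frame of rest above 0.072 m), for 0.1 s.
2. the bolt is drawn and held against its stopper by the rod with 8 to 19 N for 0.8 s (x of bolt in the frame of press below 0.069 m and contact force between rod and bolt between 8 and 19 N), for 0.8 s.
At the end, for the whole second after the job is handed in: The bolt is still drawn (post at most 69 mm inside the mouth); the rod lies still in the notches of its rest, hook end forward and same side up: within 20 mm lengthwise, 8 mm sideways and 4 mm in height of the rest's middle position, tilt below 0.12 rad (x of bolt in the frame of press below 0.069 m and x of rod in the frame of rest between -0.02 and 0.02 m and y of rod in the frame of rest between -0.008 and 0.008 m and z of rod in the frame of rest between 0.038 and 0.046 m and x of rod_hook in the frame of rest above 0.16 m and angle between rod's own z axis and vertical below 0.12 rad and linear speed of rod below 0.02 m/s); the robot touches nothing.
It fails at once if the rod loads the press or bolt with more than 30 N (contact force between rod and press above 30 N).
It fails at once if the robot itself pushes on the bolt (contact force between any of the fingers, the arm and bolt above 0.5 N).
It fails at once if the robot itself loads the press with more than 30 N (contact force between any of the fingers, the arm and press above 30 N).
It fails at once if a bystander is moved more than 30 mm (distance of any of tack_tin, wax, polish, glue, last, shoe, hammer from where it was at the start of the episode above 0.03 m).
It also fails if it takes over 70 s, if anything falls off the work surface, if the arm or the gripper's body presses on something with over 40 N, if the wrist force passes 120 N, or if a joint passes its speed limit or range.

## Robot

A 6-joint arm with a two-finger parallel gripper is mounted at the origin on the work surface. World frame = base frame: x ahead of the robot, y to its left, z up, the work surface at z = 0. Lengths are in m, angles in rad, forces in N, time in s.
With the tool pointing down it reaches from about 0.375 to 0.75 m from the base axis. Payload 9 kg.
Tool frame: the origin (TCP) lies at the very end of the fingers, on their centre line; the grasp point (between the pads) lies 19 mm behind it (manip.pinch_z is the distance from the TCP to the grasp point, in m); z points along the fingers, y is the line along which they close (so a half turn about z gives the same grasp; the last joint's range is limited). The gripper opens to 85 mm and grips with 20 to 120 N. Pads are 22 mm wide; open, the fingers measure 114 mm over their backs; the gripper's body (76 mm by 85 mm) begins 54 mm behind the grasp point. The pads swing forward as they close: fully open they stand 13 mm farther back than shut.
Start: joints at [0.896, 0.104, 0.097, 1.564, 0, 1.353], TCP at [0.265, 0.539, 0.231] pointing down, gripper open.
Joint ranges: [-2.99, 2.99], [-0.84, 1.86], [-1.1, 1.16], [-1.84, 2.11], [-1.51, 1.56], [-3.14, 3.14]. Speed limits (rad/s): [2.22, 2.22, 2.57, 3.14, 3.14, 3.14].

## Interface

Orientations are given as a unit quaternion [x, y, z, w].
In Python, from station import manip gives the robot as it stands.
- The arm moves only by the shell command python3 -m creep 'ROWS' [OPENING] [FORCE]. ROWS is JSON, a list of rows, each an object with "offset": the shift along the world's x, y, z in cm, a list of three; "angular": the turn, a rotation vector about the world's x, y, z in degrees, a list of three. A call has 1 to 20 rows; each row shifts and turns the commanded pose from where the row before left it; what a row does not reach is not made up. A row lasts 1/12 s, in which the tool goes at most 41.7 mm and 7.16 degrees, less where a joint would pass 70% of its speed; a pose out of reach is approached as far as the arm can. A call is refused whole if a number of a shift passes 4.17 or a number of a turn 7.16, either way. A call with a gripper value outside its range is refused whole. OPENING is the opening, from 0 (shut) to 1 (fully open), set as the call begins (- or left out, the last holds). The fingers move at their own pace and stop on an object; FORCE is the grip in N (left out, the last holds). Time passes only in rows, so rows that do not move let the fingers close. It gives the time, the measured TCP pose, the force and the opening at its end, in the units of the state.
- manip.get_obs(): the state, without advancing time (a new reading comes with each control period).
- manip.camera(name): name is "scene" or "top" or "wrist"; returns a dict with "image" (480x640x3 uint8, red, green, blue), "depth" (480x640 float32, m along the optical axis (not along the pixel's ray), 0 where there is no reading), "K" (3x3 intrinsics, pixels), "R" (3x3) and "t" (3): a world point X has camera coordinates R X + t; the wrist camera has in their place "tool_from_camera" (4x4, takes a point from camera to tool coordinates, whose origin is the TCP and whose axes are the flange's). Camera axes: x right, y down, z forward; pixel columns grow to the right and rows downward; lengths in m; the calibration is good to about 2 mm. The wrist camera is an equidistant fisheye: a pixel r from the principal point sees the ray r / f radians off the axis. A picture is of the moment at which its call begins: read the wrist's pose just before it.
- manip.hand_in(): hands the job in, once; it reports no verdict.
Trained networks look in the newest picture that a camera, given by its name, has taken for a name from the list of things; names that differ only in an ending like _2 or _b are one class to them, and where a whole thing is asked for, a point or a joint stands for the part that bears it (a point fixed in the world has none). Each returns a list of dicts, best first, with "p" (0 to 1); they miss things now and then, are a little off and sometimes report something else, mostly with a low value. They report only what shows in the picture. A call takes as long as a camera call.
- manip.boxes_of(name, camera): "location" ([x, y, z] in m, in world coordinates, good to about 4 mm: the middle of the surface that is visible of it).
- manip.outline_of(name, camera): "mask" (480x640 bool, what is visible of it).
- manip.tip_of(name, camera): "location" ([x, y, z] in m, in world coordinates, good to about 4 mm: a listed point, or the origin of a listed thing).
The state is a dict: "time": time; "joints": joint angles; "qvel": joint speeds; "joint_efforts": joint torques, N m; "eef_pos": TCP position; "ee_rot": TCP orientation; "contact_force": force on the tool from outside, world axes, zero at the start; "ft_torque": the same for the moment, N m; "finger_gap": finger opening in m.
Only numpy, scipy, OpenCV 4.12 (cv2) and the standard library are available. Lean on these libraries where they do the work, as an engineer would, in place of code of your own. Each camera call takes 0.05 s, during which the arm holds its last target. There are 200 camera calls.

## Working session

There is one attempt and no reset: what is moved stays moved. The work goes in short steps, Python scripts to look and compute and a shell command to move; the robot and the scene stay as the last step left them, time stands still between calls to the robot, and variables do not carry over. Pictures are saved under pics/ and viewed, on a budget of 10 in all, crops included, one or two more only if the job needs it, and the job is handed in when it is done.

```bash
mkdir -p pics; ls
python3 - <<'E'
from station import manip
import cv2, numpy as np
o=manip.get_obs(); print({k:np.round(v,3).tolist() for k,v in o.items()})
ims=[]
for c in ("scene","top"):
    d=manip.camera(c); ims.append(cv2.cvtColor(d["image"],cv2.COLOR_RGB2BGR))
    for n in ["rod","rod_hook","rest","rest_seat","press","press_mouth","bolt","bolt_post","tack_tin","wax","polish","glue","last","shoe","hammer"]:
        r=manip.tip_of(n,c)[:2]
        print(c,n,[(np.round(q["location"],3).tolist(),round(q["p"],2)) for q in r])
    np.savez(f"{c}.npz",**d)
cv2.imwrite("pics/scene.png",ims[0]);cv2.imwrite("pics/top.png",ims[1])
E
```

```text
pics
{'time': 0.0, 'joints': [0.896, 0.105, 0.096, 1.564, -0.0, 1.353], 'qvel': [0.0, 0.001, -0.002, 0.0, -0.001, 0.001], 'joint_efforts': [-0.0, -55.693, 50.365, 0.017, -0.0, 0.0], 'eef_pos': [0.264, 0.538, 0.23], 'ee_rot': [0.226, 0.974, -0.001, -0.0], 'contact_force': [0.645, -0.467, 0.232], 'ft_torque': [0.01, 0.006, -0.011], 'finger_gap': 0.085}
scene rod [([0.512, 0.255, 0.045], 0.64)]
scene rod_hook [([0.692, 0.212, 0.045], 0.58)]
scene rest [([0.507, 0.257, -0.004], 0.81), ([0.277, 0.398, 0.004], 0.65)]
scene rest_seat [([0.508, 0.264, 0.041], 0.67)]
scene press [([0.582, -0.127, 0.003], 0.65)]
scene press_mouth [([0.582, -0.131, 0.06], 0.84)]
scene bolt [([0.673, -0.116, 0.03], 0.65)]
scene bolt_post [([0.675, -0.118, 0.082], 0.92)]
scene tack_tin [([0.452, -0.299, 0.002], 0.89)]
scene wax [([0.767, 0.178, -0.003], 0.59)]
scene polish [([0.398, 0.073, 0.0], 0.68)]
scene glue [([0.506, -0.477, -0.0], 0.92)]
scene last [([0.275, 0.396, 0.002], 0.81), ([0.306, -0.404, 0.001], 0.61)]
scene shoe [([0.573, 0.571, 0.002], 0.63)]
scene hammer [([0.306, -0.405, -0.002], 0.64)]
top rod [([0.512, 0.255, 0.045], 0.94), ([0.507, 0.262, 0.005], 0.65)]
top rod_hook [([0.693, 0.212, 0.037], 0.86)]
top rest [([0.506, 0.259, 0.0], 0.82)]
top rest_seat [([0.507, 0.259, 0.043], 0.95)]
top press [([0.58, -0.135, 0.003], 0.89), ([0.308, -0.411, -0.004], 0.57)]
top press_mouth [([0.579, -0.132, 0.056], 0.94)]
top bolt [([0.672, -0.121, 0.028], 0.55), ([0.304, -0.411, -0.0], 0.31)]
top bolt_post [([0.678, -0.119, 0.082], 0.69)]
top tack_tin [([0.449, -0.299, 0.001], 0.89)]
top wax [([0.766, 0.176, 0.002], 0.66)]
top polish [([0.397, 0.073, -0.001], 0.69)]
top glue [([0.509, -0.476, 0.001], 0.85)]
top last [([0.277, 0.399, -0.001], 0.95)]
top shoe [([0.571, 0.575, -0.002], 0.69)]
top hammer [([0.306, -0.409, -0.003], 0.87)]
```

View pics/scene.png

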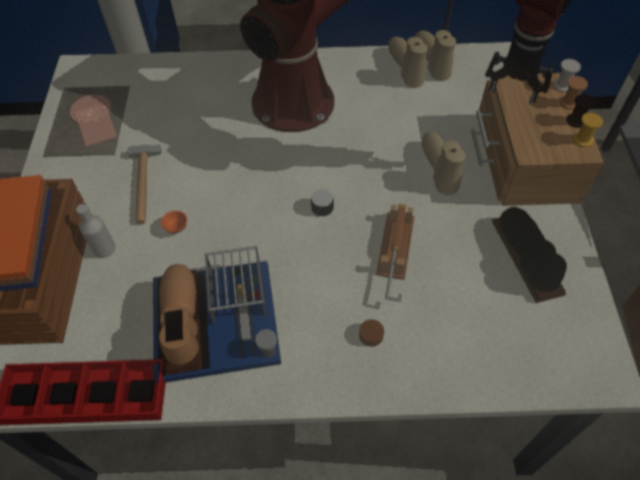

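View pics/top.png

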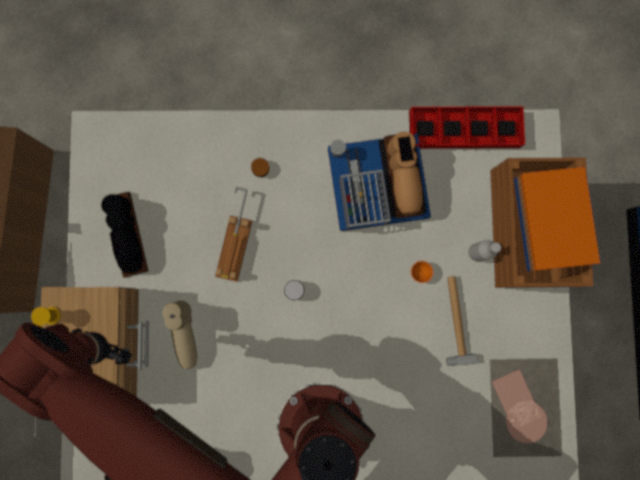

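The scene view shows the press with its grille at px (235,280) and the rod in its rest at (395,245), hook end towards the viewer. In the top view the rod runs from (225,275) to (258,193), and its tongue points left (+y). Next I'll measure the yaws and axes from depth.

```bash
cat > h.py <<'E'
import numpy as np, cv2
def cloud(d):
    v,u=np.mgrid[0:480,0:640]; z=d["depth"]; K=d["K"]
    c=np.stack([(u-K[0,2])/K[0,0]*z,(v-K[1,2])/K[1,1]*z,z],-1)
    return (c-d["t"])@d["R"]          # R^T (c-t)
def proj(d,X):
    c=np.atleast_2d(X)@d["R"].T+d["t"]; return (c[:,:2]/c[:,2:])*[d["K"][0,0],d["K"][1,1]]+[d["K"][0,2],d["K"][1,2]]
E
python3 - <<'E'
from h import *
from station import manip
out=[]
for c in ("top","scene"):
    d=dict(np.load(c+".npz")); P=cloud(d); hsv=cv2.cvtColor(d["image"],cv2.COLOR_RGB2HSV)
    blue=(hsv[...,0]>100)&(hsv[...,0]<125)&(hsv[...,1]>120)
    reg=(abs(P[...,0]-.68)<.22)&(abs(P[...,1]+.15)<.25)&(d["depth"]>0)
    m=reg&(abs(P[...,2]-.03)<.008)
    q=P[m]; r=cv2.minAreaRect(q[:,:2].astype(np.float32)); print(c,"press rect",m.sum(),r)
    m2=m&blue; print("blue rect",m2.sum(),cv2.minAreaRect(P[m2][:,:2].astype(np.float32)),"z",np.median(P[m2][:,2]))
    # rest / rod
    reg=(abs(P[...,0]-.56)<.17)&(abs(P[...,1]-.25)<.08)&(d["depth"]>0)
    b=reg&(P[...,2]>.005)&(P[...,2]<.016)&(hsv[...,1]>70); print("board",b.sum(),cv2.minAreaRect(P[b][:,:2].astype(np.float32)))
    s=reg&(P[...,2]>.035)&(P[...,2]<.07)&(P[...,0]>.61); q=P[s]; print("shaft",s.sum(),np.round(q[np.argsort(q[:,0])][::max(1,len(q)//12)],3).tolist())
    for n in("rod","rest","press"):
        o=manip.outline_of(n,c)
        if o:
            mm=o[0]["mask"]&(d["depth"]>0); q=P[mm]; print(n,o[0]["p"],mm.sum(),cv2.minAreaRect(q[:,:2].astype(np.float32)),np.percentile(q[:,2],[5,50,95]).round(3))
    im=cv2.cvtColor(d["image"],cv2.COLOR_RGB2BGR)
    for (x0,y0) in ([(205,170),(325,130)] if c=="top" else [(350,195),(165,230)]):
        out.append(cv2.resize(im[y0:y0+110,x0:x0+120],(400,300),interpolation=cv2.INTER_CUBIC))
cv2.imwrite("pics/crops.png",np.vstack([np.hstack(out[:2]),np.hstack(out[2:])]))
E
```

```text
top press rect 3901 ((0.6797937154769897, -0.2155565619468689), (0.43974801898002625, 0.36937546730041504), 0.1304071694612503)
blue rect 2033 ((0.7201695442199707, -0.1822015345096588), (0.25609511137008667, 0.2741122245788574), 7.677408218383789) z 0.030554127308308355
board 740 ((0.524982213973999, 0.2539025545120239), (0.06942455470561981, 0.18789786100387573), 76.4464340209961)
shaft 128 [[0.61, 0.237, 0.045], [0.613, 0.234, 0.045], [0.624, 0.23, 0.048], [0.633, 0.231, 0.046], [0.645, 0.225, 0.046], [0.657, 0.222, 0.048], [0.667, 0.217, 0.042], [0.678, 0.216, 0.047], [0.687, 0.219, 0.047], [0.693, 0.219, 0.046], [0.696, 0.225, 0.047], [0.698, 0.242, 0.051], [0.701, 0.239, 0.049]]
rod 0.67 517 ((0.5680808424949646, 0.24970495700836182), (0.035931069403886795, 0.2708231508731842), 80.35186004638672) [0.014 0.05  0.058]
rest 0.58 1145 ((0.5260429382324219, 0.25530916452407837), (0.07309558242559433, 0.19298410415649414), 76.06583404541016) [0.003 0.012 0.054]
press 0.97 7920 ((0.7262077331542969, -0.18147698044776917), (0.2777629494667053, 0.27993449568748474), 5.836169719696045) [
[... 434 characters left out ...]
048], [0.612, 0.229, 0.048], [0.621, 0.231, 0.043], [0.634, 0.223, 0.048], [0.645, 0.224, 0.049], [0.658, 0.216, 0.043], [0.67, 0.22, 0.046], [0.68, 0.212, 0.046], [0.69, 0.211, 0.049], [0.693, 0.245, 0.048], [0.695, 0.231, 0.043], [0.698, 0.24, 0.048], [0.702, 0.242, 0.046]]
rod 0.78 603 ((0.5681700110435486, 0.24286843836307526), (0.036861978471279144, 0.2695595324039459), 82.65312957763672) [0.005 0.05  0.057]
rest 0.6 1632 ((0.5246610641479492, 0.25050079822540283), (0.07292569428682327, 0.23252739012241364), 76.7889175415039) [0.005 0.013 0.054]
press 0.81 13545 ((0.6866852045059204, -0.1907438039779663), (0.3321065902709961, 0.28515398502349854), 7.5888872146606445) [0.025 0.04  0.133]
```

View pics/crops.png

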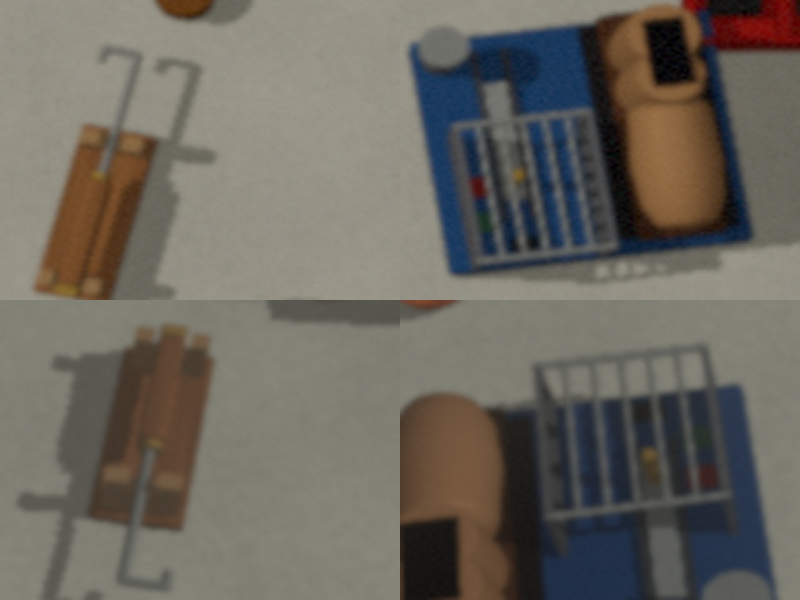

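Measured positions:

| Thing | Position (m) | Yaw | Note |
|---|---|---|---|
| Rest | (0.508, 0.257) | -13.5° | |
| Rod | (0.512, 0.2555) | -13.5° | tongue on +y |
| Press | (0.581, -0.131) | +7.7° | post at press x ≈ 94 mm |

These agree with the sizes given. The crops show the hook at (120,50), the post at (518,178) and an open mouth at the bottom. Moving above the rod now.

```bash
python3 -m creep '[{"offset":[1.91,-2.17,-0.2],"angular":[0,0,0.97]},{"offset":[1.91,-2.17,-0.2],"angular":[0,0,0.97]},{"offset":[1.91,-2.17,-0.2],"angular":[0,0,0.97]},{"offset":[1.91,-2.17,-0.2],"angular":[0,0,0.97]},{"offset":[1.91,-2.17,-0.2],"angular":[0,0,0.97]},{"offset":[1.91,-2.17,-0.2],"angular":[0,0,0.97]},{"offset":[1.91,-2.17,-0.2],"angular":[0,0,0.97]},{"offset":[1.91,-2.17,-0.2],"angular":[0,0,0.97]},{"offset":[1.91,-2.17,-0.2],"angular":[0,0,0.97]},{"offset":[1.91,-2.17,-0.2],"angular":[0,0,0.97]},{"offset":[1.91,-2.17,-0.2],"angular":[0,0,0.97]},{"offset":[1.91,-2.17,-0.2],"angular":[0,0,0.97]},{"offset":[1.91,-2.17,-0.2],"angular":[0,0,0.97]},{"offset":[0,0,0],"angular":[0,0,0]},{"offset":[0,0,0],"angular":[0,0,0]},{"offset":[0,0,0],"angular":[0,0,0]}]' 1 80
cat >> h.py <<'E'
from scipy.spatial.transform import Rotation as Rn
def wrist(manip,names,png=None):
    o=manip.get_obs(); d=manip.camera("wrist")
    R=Rn.from_quat(o["ee_rot"]); y=R.as_matrix()[:,1]
    print("t",round(o["time"],2),"tcp",np.round(o["eef_pos"],4),"yaw_y",round(np.degrees(np.arctan2(y[1],y[0])),2),"tilt z",R.as_matrix()[:,2].round(3),"F",np.round(o["contact_force"],1),"gap",round(o["finger_gap"],4),"j",np.round(o["joints"],2))
    for n in names: print(n,[(np.round(q["location"],4).tolist(),round(q["p"],2)) for q in manip.tip_of(n,"wrist")[:2]])
    if png: cv2.imwrite(png,cv2.cvtColor(d["image"],cv2.COLOR_RGB2BGR))
    return o,d
E
python3 - <<'E'
from h import *
from station import manip
wrist(manip,["rod","rod_hook","rest","rest_seat"],"pics/w1.png")
E
```

```text
time: 3.23
eef_pos: [0.5126, 0.2567, 0.2053]
ee_rot: [0.118, 0.993, 0.0, -0.0]
contact_force: [-0.6, 0.5, 0.0]
finger_gap: 0.0856
t 3.23 tcp [0.5126 0.2567 0.2053] yaw_y 76.41 tilt z [-0.  0. -1.] F [-0.6  0.5  0. ] gap 0.0856 j [ 0.24  0.02 -0.04  1.51  0.    0.47]
rod [([0.5093, 0.2524, 0.0421], 0.84), ([0.4005, 0.074, -0.0003], 0.38)]
rod_hook [([0.6913, 0.2119, 0.0445], 0.91)]
rest [([0.5075, 0.2585, -0.0009], 0.9)]
rest_seat [([0.5031, 0.2577, 0.0443], 0.8)]
```

View pics/w1.png

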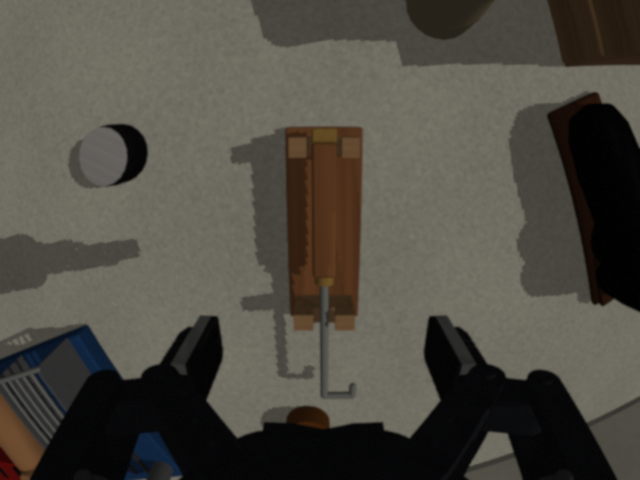

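The rod lies straight between the open fingers, with its axis at px column 325 and the fingers centred near 330. Descending and gripping.

```bash
python3 -m creep '[{"offset":[-0.05,-0.05,-2],"angular":[0,0,0]},{"offset":[-0.05,-0.05,-2],"angular":[0,0,0]},{"offset":[-0.05,-0.05,-2],"angular":[0,0,0]},{"offset":[0,0,-2],"angular":[0,0,0]},{"offset":[0,0,-2],"angular":[0,0,0]},{"offset":[0,0,-2],"angular":[0,0,0]},{"offset":[0,0,-1.5],"angular":[0,0,0]},{"offset":[0,0,-1.5],"angular":[0,0,0]},{"offset":[0,0,-1],"angular":[0,0,0]},{"offset":[0,0,-1],"angular":[0,0,0]},{"offset":[0,0,-0.6],"angular":[0,0,0]},{"offset":[0,0,-0.6],"angular":[0,0,0]},{"offset":[0,0,0],"angular":[0,0,0]},{"offset":[0,0,0],"angular":[0,0,0]}]' && python3 -m creep '[{"offset":[0,0,0],"angular":[0,0,0]},{"offset":[0,0,0],"angular":[0,0,0]},{"offset":[0,0,0],"angular":[0,0,0]},{"offset":[0,0,0],"angular":[0,0,0]},{"offset":[0,0,0],"angular":[0,0,0]},{"offset":[0,0,0],"angular":[0,0,0]},{"offset":[0,0,0],"angular":[0,0,0]},{"offset":[0,0,0],"angular":[0,0,0]},{"offset":[0,0,0],"angular":[0,0,0]},{"offset":[0,0,0],"angular":[0,0,0]},{"offset":[0,0,0],"angular":[0,0,0]},{"offset":[0,0,0],"angular":[0,0,0]}]' 0 90
```

```text
time: 4.65
eef_pos: [0.5116, 0.255, 0.0236]
ee_rot: [0.118, 0.993, 0.0, 0.0]
contact_force: [-0.4, -0.2, -0.0]
finger_gap: 0.0854
time: 5.65
eef_pos: [0.5118, 0.255, 0.0238]
ee_rot: [0.118, 0.993, 0.0, 0.0]
contact_force: [-0.7, -0.8, 4.9]
finger_gap: 0.0186
```

```bash
python3 -m creep '[{"offset":[0,0,0.5],"angular":[0,0,0]},{"offset":[0,0,1],"angular":[0,0,0]},{"offset":[0,0,1.5],"angular":[0,0,0]},{"offset":[0,0,2],"angular":[0,0,0]},{"offset":[0,0,2],"angular":[0,0,0]},{"offset":[0,0,2],"angular":[0,0,0]},{"offset":[0,0,2],"angular":[0,0,0]},{"offset":[0,0,2],"angular":[0,0,0]},{"offset":[0,0,1.5],"angular":[0,0,0]},{"offset":[0,0,1],"angular":[0,0,0]},{"offset":[0,0,0.5],"angular":[0,0,0]},{"offset":[0,0,0],"angular":[0,0,0]},{"offset":[0,0,0],"angular":[0,0,0]}]'
python3 - <<'E'
from h import *
from station import manip
wrist(manip,["rod","rod_hook"])
for c in("scene","top"):
    manip.camera(c)
    for n in["rod","rod_hook"]: print(c,n,[(np.round(q["location"],4).tolist(),round(q["p"],2)) for q in manip.tip_of(n,c)[:1]])
E
```

```text
time: 6.73
eef_pos: [0.5112, 0.2549, 0.1827]
ee_rot: [0.118, 0.993, -0.0, -0.0]
contact_force: [0.3, 0.4, -1.2]
finger_gap: 0.0188
t 6.73 tcp [0.5112 0.2549 0.1827] yaw_y 76.44 tilt z [-0.001 -0.    -1.   ] F [ 0.3  0.4 -1.2] gap 0.0188 j [ 0.23  0.01 -0.09  1.47  0.    0.47]
rod [([0.5095, 0.2559, 0.2031], 0.77)]
rod_hook []
scene rod [([0.5093, 0.25, 0.203], 0.81)]
scene rod_hook [([0.6895, 0.2105, 0.2008], 0.89)]
top rod []
top rod_hook [([0.6903, 0.2095, 0.1956], 0.67)]
```

```bash
python3 -m creep '[{"offset":[-0.3,-1.2,0],"angular":[0,0,0.6]},{"offset":[-0.68,-2.56,0],"angular":[0,0,1.2]},{"offset":[-0.68,-2.56,0],"angular":[0,0,1.2]},{"offset":[-0.68,-2.56,0],"angular":[0,0,1.2]},{"offset":[-0.68,-2.56,0],"angular":[0,0,1.2]},{"offset":[-0.68,-2.56,0],"angular":[0,0,1.2]},{"offset":[-0.68,-2.56,0],"angular":[0,0,1.2]},{"offset":[-0.68,-2.56,0],"angular":[0,0,1.2]},{"offset":[-0.68,-2.56,0],"angular":[0,0,1.2]},{"offset":[-0.68,-2.56,0],"angular":[0,0,1.2]},{"offset":[-0.68,-2.56,0],"angular":[0,0,1.2]},{"offset":[-0.68,-2.56,0],"angular":[0,0,1.2]},{"offset":[-0.68,-2.56,0],"angular":[0,0,1.2]},{"offset":[-0.68,-2.56,0],"angular":[0,0,1.2]},{"offset":[-0.68,-2.56,0],"angular":[0,0,1.2]},{"offset":[-0.68,-2.56,0],"angular":[0,0,1.2]},{"offset":[-0.68,-2.56,0],"angular":[0,0,1.2]},{"offset":[-0.68,-2.56,0],"angular":[0,0,1.2]},{"offset":[-0.3,-1.4,0],"angular":[0,0,0.3]},{"offset":[0,0,0],"angular":[0,0,0]}]'
python3 - <<'E'
from h import *
from station import manip
wrist(manip,["rod","rod_hook","press_mouth","bolt_post"],"pics/w2.png")
for c in("scene","top"):
    d=manip.camera(c)
    cv2.imwrite(f"pics/{c}2.png",cv2.cvtColor(d["image"],cv2.COLOR_RGB2BGR))
    for n in["rod","rod_hook","press_mouth","bolt_post"]: print(c,n,[(np.round(q["location"],4).tolist(),round(q["p"],2)) for q in manip.tip_of(n,c)[:1]])
E
```

```text
time: 8.85
eef_pos: [0.3892, -0.2087, 0.1833]
ee_rot: [-0.066, 0.998, -0.0, -0.0]
contact_force: [-0.6, -0.2, -2.1]
finger_gap: 0.0185
t 8.85 tcp [ 0.3892 -0.2087  0.1833] yaw_y 97.58 tilt z [ 0.    -0.001 -1.   ] F [-0.6 -0.2 -2.1] gap 0.0185 j [-0.79 -0.4  -0.45  1.52 -0.   -0.92]
rod [([0.3853, -0.2124, 0.2033], 0.75)]
rod_hook []
press_mouth []
bolt_post []
scene rod [([0.3912, -0.2076, 0.2045], 0.7)]
scene rod_hook [([0.5714, -0.184, 0.1994], 0.86)]
scene press_mouth [([0.5818, -0.1327, 0.0596], 0.55)]
scene bolt_post [([0.6749, -0.1174, 0.0814], 0.74)]
top rod [([0.391, -0.206, 0.2035], 0.69)]
top rod_hook [([0.5714, -0.1837, 0.1982], 0.78)]
top press_mouth [([0.579, -0.1279, 0.0554], 0.73)]
top bolt_post [([0.6748, -0.1196, 0.0819], 0.55)]
```

View pics/w2.png

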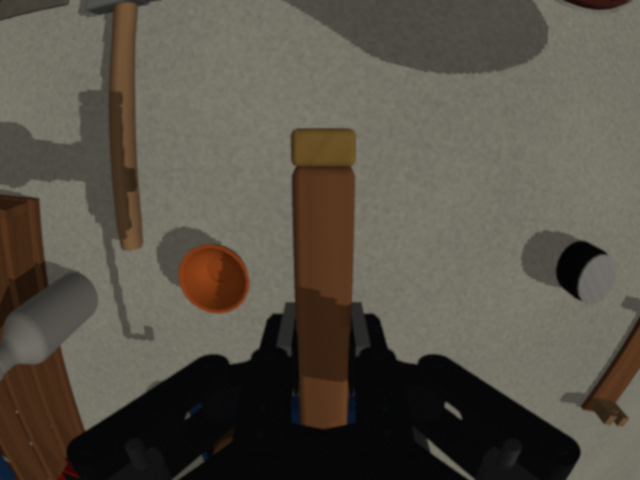

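The rod is held straight, running from px (323,147) towards the hook. It sits about 50 mm to press -y and 12 mm short of the mouth. Lowering to channel height.

```bash
python3 -m creep '[{"offset":[-0.5,-0.07,-1],"angular":[0,0,0]},{"offset":[0,0,-1.5],"angular":[0,0,0]},{"offset":[0,0,-2],"angular":[0,0,0]},{"offset":[0,0,-2],"angular":[0,0,0]},{"offset":[0,0,-2],"angular":[0,0,0]},{"offset":[0,0,-2],"angular":[0,0,0]},{"offset":[0,0,-1.5],"angular":[0,0,0]},{"offset":[0,0,-1],"angular":[0,0,0]},{"offset":[0,0,-0.8],"angular":[0,0,0]},{"offset":[0,0,-0.7],"angular":[0,0,0]},{"offset":[0,0,0],"angular":[0,0,0]},{"offset":[0,0,0],"angular":[0,0,0]}]'
python3 - <<'E'
from h import *
from station import manip
for c in("scene","top"):
    d=manip.camera(c); np.savez(c+"3.npz",**d)
    for n in["rod","rod_hook"]: print(c,n,[(np.round(q["location"],4).tolist(),round(q["p"],2)) for q in manip.tip_of(n,c)[:1]])
out=[]
for c,(x0,y0) in(("scene",(165,200)),("top",(310,120))):
    im=cv2.cvtColor(np.load(c+"3.npz")["image"],cv2.COLOR_RGB2BGR); out.append(cv2.resize(im[y0:y0+150,x0:x0+120],(400,500),interpolation=cv2.INTER_CUBIC))
cv2.imwrite("pics/low.png",np.hstack(out))
E
```

```text
time: 10.6
eef_pos: [0.385, -0.2071, 0.0386]
ee_rot: [-0.067, 0.998, -0.0, 0.0]
contact_force: [-1.3, -0.4, -1.4]
finger_gap: 0.0189
scene rod [([0.3837, -0.208, 0.0622], 0.87)]
scene rod_hook [([0.5687, -0.1841, 0.0575], 0.68)]
top rod [([0.5657, -0.1824, 0.0542], 0.5)]
top rod_hook [([0.5635, -0.1852, 0.0554], 0.71)]
```

View pics/low.png

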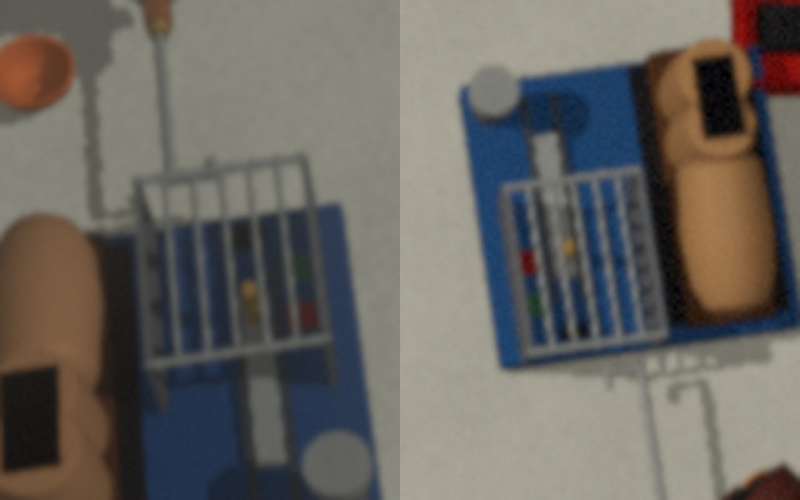

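The top view shows the shaft at px (645,380), just in front of the mouth and right of the bolt line, as planned. I'll check the side clearances in the press frame from depth.

Run:
```python
from h import *
a=np.radians(7.7); A=np.array([[np.cos(a),np.sin(a)],[-np.sin(a),np.cos(a)]])
for c in("top","scene"):
    d=dict(np.load(c+"3.npz")); P=cloud(d); ok=d["depth"]>0
    Q=np.concatenate([(P[...,:2]-[.581,-.131])@A.T,P[...,2:]],-1)
    g=ok&(Q[...,2]>.083)&(Q[...,2]<.105)&(Q[...,0]>-.02)&(Q[...,0]<.17)&(abs(Q[...,1]+.01)<.085)
    q=Q[g]; print(c,"grille n",len(q),"x",np.percentile(q[:,0],[1,5,95,99]).round(3),"y",np.percentile(q[:,1],[1,3,97,99]).round(3),"rect",cv2.minAreaRect(q[:,:2].astype(np.float32)))
    print(" yhist",np.histogram(q[:,1],bins=np.arange(-.09,.071,.005)))
    s=ok&(Q[...,2]>.045)&(Q[...,2]<.072)&(Q[...,0]<-.025)&(Q[...,0]>-.14)&(abs(Q[...,1]+.05)<.03)
    q=Q[s]; print(" shaft",len(q),"fit y=ax+b",np.polyfit(q[:,0],q[:,1],1).round(4),"z",np.median(q[:,2]).round(3))
    im=d["image"].astype(int); yl=ok&(im[...,0]>im[...,2]*1.8)&(im[...,1]>im[...,2]*1.4)&(Q[...,0]>.06)&(Q[...,0]<.12)&(abs(Q[...,1])<.03); print(" post",yl.sum(),np.median(Q[yl],axis=0).round(4))
```

```text
top grille n 782 x [0.003 0.005 0.149 0.152] y [-0.07 -0.07  0.05  0.05] rect ((0.07762689888477325, -0.010220944881439209), (0.12250037491321564, 0.1508689820766449), 89.89012908935547)
 yhist (array([  0,   0,   0,  18, 110,  12,   8,  29,  60,   6,   9,  35,  54,
         8,   9,  50,  40,   8,   7,  63,  26,   8,   7,  71,  16,   7,
        11,  90,  20,   0,   0,   0]), array([-9.00000000e-02, -8.50000000e-02, -8.00000000e-02, -7.50000000e-02,
       -7.00000000e-02, -6.50000000e-02, -6.00000000e-02, -5.50000000e-02,
       -5.00000000e-02, -4.50000000e-02, -4.00000000e-02, -3.50000000e-02,
       -3.00000000e-02, -2.50000000e-02, -2.00000000e-02, -1.50000000e-02,
       -1.00000000e-02, -5.00000000e-03,  8.32667268e-17,  5.00000000e-03,
        1.00000000e-02,  1.50000000e-02,  2.00000000e-02,  2.50000000e-02,
        3.00000000e-02,  3.50000000e-02,  4.00000000e-02,  4.50000000e-02,
        5.00000000e-02,  5.50000000e-02,  6.00000000e-02,  6.50000000e-02,
        7.00000000e-02]))
 shaft 112 fit y=ax+b [ 0.0363 -0.0455] z 0.061
 post 12 [ 0.0922 -0.0014  0.0804]
scene grille 
[... 384 characters left out ...]
9.00000000e-02, -8.50000000e-02, -8.00000000e-02, -7.50000000e-02,
       -7.00000000e-02, -6.50000000e-02, -6.00000000e-02, -5.50000000e-02,
       -5.00000000e-02, -4.50000000e-02, -4.00000000e-02, -3.50000000e-02,
       -3.00000000e-02, -2.50000000e-02, -2.00000000e-02, -1.50000000e-02,
       -1.00000000e-02, -5.00000000e-03,  8.32667268e-17,  5.00000000e-03,
        1.00000000e-02,  1.50000000e-02,  2.00000000e-02,  2.50000000e-02,
        3.00000000e-02,  3.50000000e-02,  4.00000000e-02,  4.50000000e-02,
        5.00000000e-02,  5.50000000e-02,  6.00000000e-02,  6.50000000e-02,
        7.00000000e-02]))
 shaft 130 fit y=ax+b [ 0.0504 -0.0459] z 0.061
 post 10 [ 0.096  -0.0024  0.0812]
```

The press frame fits within about 1 mm: grille x from 0 to 150, centre at y = -10 to -12. The rod is at press y ≈ -49, which leaves about 10 mm each side. Going in.

```bash
python3 -m creep '[{"offset":[0.5,0.07,0],"angular":[0,0,0]},{"offset":[1,0.134,0],"angular":[0,0,0]},{"offset":[1,0.134,0],"angular":[0,0,0]},{"offset":[1,0.134,0],"angular":[0,0,0]},{"offset":[1,0.134,0],"angular":[0,0,0]},{"offset":[1,0.134,0],"angular":[0,0,0]},{"offset":[0.5,0.07,0],"angular":[0,0,0]},{"offset":[0,0,0],"angular":[0,0,0]},{"offset":[0,0,0],"angular":[0,0,0]}]'
```

```text
time: 11.65
eef_pos: [0.4448, -0.1987, 0.0382]
ee_rot: [-0.068, 0.998, 0.0, -0.0]
contact_force: [-0.8, -0.2, -2.2]
finger_gap: 0.0188
```

```bash
python3 -m creep '[{"offset":[0.5,0.07,0],"angular":[0,0,0]},{"offset":[1,0.134,0],"angular":[0,0,0]},{"offset":[1,0.134,0],"angular":[0,0,0]},{"offset":[1,0.134,0],"angular":[0,0,0]},{"offset":[1,0.134,0],"angular":[0,0,0]},{"offset":[1,0.134,0],"angular":[0,0,0]},{"offset":[1,0.134,0],"angular":[0,0,0]},{"offset":[1,0.134,0],"angular":[0,0,0]},{"offset":[0.6,0.08,0],"angular":[0,0,0]},{"offset":[0.4,0.05,0],"angular":[0,0,0]},{"offset":[0,0,0],"angular":[0,0,0]},{"offset":[0,0,0],"angular":[0,0,0]}]'
python3 - <<'E'
from h import *
from station import manip
o=manip.get_obs(); a=np.radians(7.7); A=np.array([[np.cos(a),np.sin(a)],[-np.sin(a),np.cos(a)]])
print("rod in press",(A@(o["eef_pos"][:2]-np.array([.581,-.131]))).round(4), o["contact_force"])
out=[]
for c,(x0,y0) in(("scene",(190,220)),("top",(325,145))):
    d=manip.camera(c); im=cv2.cvtColor(d["image"],cv2.COLOR_RGB2BGR); out.append(cv2.resize(im[y0:y0+105,x0:x0+84],(400,500),interpolation=cv2.INTER_CUBIC))
    for n in["rod_hook","bolt_post"]: 
        for q in manip.tip_of(n,c)[:1]: print(c,n,round(q["p"],2),(A@(np.array(q["location"])[:2]-[.581,-.131])).round(4),round(q["location"][2],3))
cv2.imwrite("pics/in.png",np.hstack(out))
E
```

```text
time: 12.65
eef_pos: [0.5296, -0.1875, 0.0383]
ee_rot: [-0.067, 0.998, 0.0, -0.0]
contact_force: [0.0, -0.6, -1.2]
finger_gap: 0.0187
rod in press [-0.0585 -0.0491] [ 0.04443119 -0.62234899 -1.16189397]
scene rod_hook 0.75 [ 0.1266 -0.0485] 0.058
scene bolt_post 0.85 [ 0.0977 -0.0033] 0.086
top rod_hook 0.72 [ 0.1231 -0.0495] 0.053
top bolt_post 0.75 [ 0.0949 -0.    ] 0.083
```

View pics/in.png

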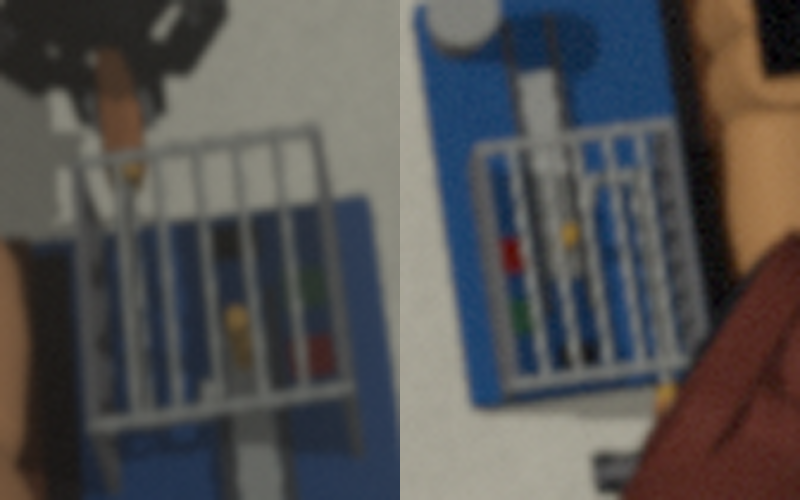

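The hook is past the post: in the top crop the tongue is at (610,180) and the post at (570,237). Forces are nil. Sliding sideways (+y) behind the post.

```bash
python3 -m creep '[{"offset":[-0.05,0.4,0],"angular":[0,0,0]},{"offset":[-0.1,0.7,0],"angular":[0,0,0]},{"offset":[-0.1,0.7,0],"angular":[0,0,0]},{"offset":[-0.1,0.7,0],"angular":[0,0,0]},{"offset":[-0.06,0.5,0],"angular":[0,0,0]},{"offset":[-0.04,0.32,0],"angular":[0,0,0]},{"offset":[0,0,0],"angular":[0,0,0]},{"offset":[0,0,0],"angular":[0,0,0]}]'
python3 - <<'E'
from h import *
from station import manip
o=manip.get_obs(); a=np.radians(7.7); A=np.array([[np.cos(a),np.sin(a)],[-np.sin(a),np.cos(a)]])
print("rod in press",(A@(o["eef_pos"][:2]-np.array([.581,-.131]))).round(4), o["contact_force"])
E
```

```text
time: 13.62
eef_pos: [0.5254, -0.1542, 0.0384]
ee_rot: [-0.068, 0.998, -0.0, 0.0]
contact_force: [0.1, 0.4, -0.8]
finger_gap: 0.0185
rod in press [-0.0582 -0.0155] [ 0.12590319  0.429954   -0.75700603]
```

```bash
python3 -m creep '[{"offset":[-0.5,-0.067,0],"angular":[0,0,0]},{"offset":[-0.5,-0.067,0],"angular":[0,0,0]},{"offset":[-0.5,-0.067,0],"angular":[0,0,0]},{"offset":[-0.4,-0.054,0],"angular":[0,0,0]},{"offset":[-0.3,-0.04,0],"angular":[0,0,0]},{"offset":[-0.3,-0.04,0],"angular":[0,0,0]},{"offset":[-0.3,-0.04,0],"angular":[0,0,0]},{"offset":[-0.3,-0.04,0],"angular":[0,0,0]},{"offset":[-0.3,-0.04,0],"angular":[0,0,0]},{"offset":[-0.3,-0.04,0],"angular":[0,0,0]},{"offset":[-0.3,-0.04,0],"angular":[0,0,0]}]'
```

```text
time: 14.53
eef_pos: [0.4854, -0.1598, 0.0385]
ee_rot: [-0.067, 0.998, -0.0, 0.0]
contact_force: [4.2, 0.4, -1.9]
finger_gap: 0.0187
```

```bash
python3 -m creep '[{"offset":[-0.2,-0.027,0],"angular":[0,0,0]},{"offset":[-0.2,-0.027,0],"angular":[0,0,0]},{"offset":[-0.2,-0.027,0],"angular":[0,0,0]},{"offset":[-0.2,-0.027,0],"angular":[0,0,0]},{"offset":[-0.1,-0.013,0],"angular":[0,0,0]}]'
```

```text
time: 14.95
eef_pos: [0.4762, -0.1609, 0.0384]
ee_rot: [-0.067, 0.998, 0.0, 0.0]
contact_force: [4.7, 0.9, -0.8]
finger_gap: 0.0185
```

```bash
python3 -m creep '[{"offset":[-0.1,-0.013,0],"angular":[0,0,0]},{"offset":[-0.1,-0.013,0],"angular":[0,0,0]}]'
```

```text
time: 15.12
eef_pos: [0.4743, -0.1612, 0.0383]
ee_rot: [-0.067, 0.998, 0.0, 0.0]
contact_force: [4.2, 0.3, -0.9]
finger_gap: 0.0187
```

```bash
python3 -m creep '[{"offset":[-0.1,-0.013,0],"angular":[0,0,0]},{"offset":[-0.1,-0.013,0],"angular":[0,0,0]}]'
```

```text
time: 15.28
eef_pos: [0.4723, -0.1614, 0.0383]
ee_rot: [-0.067, 0.998, 0.0, 0.0]
contact_force: [4.5, 0.5, -1.7]
finger_gap: 0.0184
```

```bash
python3 -m creep '[{"offset":[-0.1,-0.013,0],"angular":[0,0,0]},{"offset":[-0.1,-0.013,0],"angular":[0,0,0]}]'
```

```text
time: 15.45
eef_pos: [0.4703, -0.1617, 0.0383]
ee_rot: [-0.067, 0.998, 0.0, 0.0]
contact_force: [5.2, 0.4, -0.9]
finger_gap: 0.0186
```

```bash
python3 -m creep '[{"offset":[-0.1,-0.013,0],"angular":[0,0,0]},{"offset":[-0.1,-0.013,0],"angular":[0,0,0]}]'
```

```text
time: 15.62
eef_pos: [0.4683, -0.1619, 0.0383]
ee_rot: [-0.067, 0.998, 0.0, 0.0]
contact_force: [6.1, 0.1, -0.8]
finger_gap: 0.0185
```

```bash
python3 -m creep '[{"offset":[-0.1,-0.013,0],"angular":[0,0,0]},{"offset":[0,0,0],"angular":[0,0,0]}]'
```

```text
time: 15.78
eef_pos: [0.4671, -0.162, 0.0383]
ee_rot: [-0.067, 0.998, 0.0, -0.0]
contact_force: [3.9, 0.2, -1.7]
finger_gap: 0.0187
```

```bash
python3 -m creep '[{"offset":[-0.1,-0.013,0],"angular":[0,0,0]},{"offset":[-0.1,-0.013,0],"angular":[0,0,0]}]'
```

```text
time: 15.95
eef_pos: [0.4653, -0.1623, 0.0383]
ee_rot: [-0.068, 0.998, 0.0, 0.0]
contact_force: [5.0, -0.0, -0.5]
finger_gap: 0.0189
```

```bash
python3 -m creep '[{"offset":[-0.1,-0.013,0],"angular":[0,0,0]},{"offset":[-0.1,-0.013,0],"angular":[0,0,0]}]'
```

```text
time: 16.12
eef_pos: [0.4633, -0.1626, 0.0383]
ee_rot: [-0.067, 0.998, 0.0, 0.0]
contact_force: [4.6, -0.3, -2.4]
finger_gap: 0.0184
```

```bash
python3 -m creep '[{"offset":[-0.1,-0.013,0],"angular":[0,0,0]},{"offset":[-0.1,-0.013,0],"angular":[0,0,0]}]'
```

```text
time: 16.28
eef_pos: [0.4613, -0.1628, 0.0384]
ee_rot: [-0.067, 0.998, 0.0, 0.0]
contact_force: [4.3, 0.9, -1.0]
finger_gap: 0.0191
```

```bash
python3 -m creep '[{"offset":[-0.1,-0.013,0],"angular":[0,0,0]},{"offset":[-0.1,-0.013,0],"angular":[0,0,0]}]'
```

```text
time: 16.45
eef_pos: [0.4592, -0.1631, 0.0383]
ee_rot: [-0.067, 0.998, 0.0, -0.0]
contact_force: [5.4, 0.1, -1.0]
finger_gap: 0.0187
```

```bash
python3 -m creep '[{"offset":[-0.1,-0.013,0],"angular":[0,0,0]},{"offset":[-0.1,-0.013,0],"angular":[0,0,0]}]'
```

```text
time: 16.62
eef_pos: [0.4581, -0.1633, 0.0386]
ee_rot: [-0.068, 0.998, 0.0, 0.001]
contact_force: [12.5, 1.8, -2.5]
finger_gap: 0.0187
```

That is the stopper, with the force up to 12.5 N. Holding to see it settle.

```bash
python3 -m creep '[{"offset":[0,0,0],"angular":[0,0,0]},{"offset":[0,0,0],"angular":[0,0,0]}]'
```

```text
time: 16.78
eef_pos: [0.4582, -0.1634, 0.0387]
ee_rot: [-0.068, 0.998, 0.0, 0.001]
contact_force: [9.5, 1.4, -2.2]
finger_gap: 0.0189
```

```bash
python3 -m creep '[{"offset":[-0.04,-0.005,0],"angular":[0,0,0]},{"offset":[0,0,0],"angular":[0,0,0]},{"offset":[0,0,0],"angular":[0,0,0]}]'
```

```text
time: 17.03
eef_pos: [0.4581, -0.1634, 0.0387]
ee_rot: [-0.068, 0.998, 0.0, 0.001]
contact_force: [11.2, 1.3, -2.6]
finger_gap: 0.0183
```

```bash
python3 -m creep '[{"offset":[-0.04,-0.005,0],"angular":[0,0,0]},{"offset":[0,0,0],"angular":[0,0,0]},{"offset":[0,0,0],"angular":[0,0,0]},{"offset":[0,0,0],"angular":[0,0,0]}]'
```

```text
time: 17.37
eef_pos: [0.4581, -0.1634, 0.0388]
ee_rot: [-0.068, 0.998, 0.0, 0.002]
contact_force: [13.7, 2.3, -2.7]
finger_gap: 0.0188
```

```bash
python3 -m creep '[{"offset":[0,0,0],"angular":[0,0,0]},{"offset":[0,0,0],"angular":[0,0,0]},{"offset":[0,0,0],"angular":[0,0,0]},{"offset":[0,0,0],"angular":[0,0,0]},{"offset":[0,0,0],"angular":[0,0,0]},{"offset":[0,0,0],"angular":[0,0,0]},{"offset":[0,0,0],"angular":[0,0,0]},{"offset":[0,0,0],"angular":[0,0,0]},{"offset":[0,0,0],"angular":[0,0,0]},{"offset":[0,0,0],"angular":[0,0,0]}]'
```

```text
time: 18.2
eef_pos: [0.4581, -0.1634, 0.0388]
ee_rot: [-0.068, 0.998, 0.0, 0.002]
contact_force: [13.4, 2.3, -2.7]
finger_gap: 0.0185
```

```bash
python3 -m creep '[{"offset":[0,0,0],"angular":[0,0,0]},{"offset":[0,0,0],"angular":[0,0,0]},{"offset":[0,0,0],"angular":[0,0,0]},{"offset":[0,0,0],"angular":[0,0,0]},{"offset":[0,0,0],"angular":[0,0,0]},{"offset":[0,0,0],"angular":[0,0,0]},{"offset":[0,0,0],"angular":[0,0,0]},{"offset":[0,0,0],"angular":[0,0,0]},{"offset":[0,0,0],"angular":[0,0,0]},{"offset":[0,0,0],"angular":[0,0,0]},{"offset":[0,0,0],"angular":[0,0,0]},{"offset":[0,0,0],"angular":[0,0,0]},{"offset":[0,0,0],"angular":[0,0,0]},{"offset":[0,0,0],"angular":[0,0,0]}]'
```

```text
time: 19.37
eef_pos: [0.4581, -0.1634, 0.0388]
ee_rot: [-0.068, 0.998, -0.0, 0.002]
contact_force: [13.8, 2.3, -2.9]
finger_gap: 0.0186
```

Held at 13 to 14 N for over 2 s. Unhooking: 23 mm forward, then sideways.

```bash
python3 -m creep '[{"offset":[0.3,0.04,0],"angular":[0,0,0]},{"offset":[0.5,0.067,0],"angular":[0,0,0]},{"offset":[0.5,0.067,0],"angular":[0,0,0]},{"offset":[0.5,0.067,0],"angular":[0,0,0]},{"offset":[0.4,0.054,0],"angular":[0,0,0]},{"offset":[0.2,0.027,0],"angular":[0,0,0]},{"offset":[0,0,0],"angular":[0,0,0]},{"offset":[0,0,0],"angular":[0,0,0]}]'
python3 - <<'E'
from h import *
from station import manip
o=manip.get_obs(); a=np.radians(7.7); A=np.array([[np.cos(a),np.sin(a)],[-np.sin(a),np.cos(a)]])
print("rod in press",(A@(o["eef_pos"][:2]-np.array([.581,-.131]))).round(4), o["contact_force"])
for c in("scene","top"):
    manip.camera(c)
    for n in["rod_hook","bolt_post"]: 
        for q in manip.tip_of(n,c)[:1]: print(c,n,round(q["p"],2),(A@(np.array(q["location"])[:2]-[.581,-.131])).round(4),round(q["location"][2],3))
E
```

```text
time: 20.03
eef_pos: [0.4804, -0.1601, 0.0382]
ee_rot: [-0.068, 0.998, 0.0, -0.0]
contact_force: [0.2, -0.3, -1.1]
finger_gap: 0.0186
rod in press [-0.1036 -0.0154] [ 0.2201413  -0.32909963 -1.11123587]
scene rod_hook 0.76 [ 0.0818 -0.0173] 0.059
scene bolt_post 0.79 [0.0523 0.0022] 0.086
top rod_hook 0.72 [-0.1515 -0.1493] 0.003
top bolt_post 0.71 [ 0.0529 -0.0013] 0.082
```

```bash
python3 -m creep '[{"offset":[0.05,-0.4,0],"angular":[0,0,0]},{"offset":[0.1,-0.7,0],"angular":[0,0,0]},{"offset":[0.1,-0.7,0],"angular":[0,0,0]},{"offset":[0.1,-0.7,0],"angular":[0,0,0]},{"offset":[0.06,-0.5,0],"angular":[0,0,0]},{"offset":[0.04,-0.32,0],"angular":[0,0,0]},{"offset":[0,0,0],"angular":[0,0,0]},{"offset":[0,0,0],"angular":[0,0,0]}]'
```

```text
time: 21.0
eef_pos: [0.485, -0.1935, 0.0382]
ee_rot: [-0.067, 0.998, 0.0, -0.0]
contact_force: [0.3, -0.7, -1.4]
finger_gap: 0.0185
```

```bash
python3 -m creep '[{"offset":[-0.5,-0.067,0],"angular":[0,0,0]},{"offset":[-1,-0.134,0],"angular":[0,0,0]},{"offset":[-1,-0.134,0],"angular":[0,0,0]},{"offset":[-1,-0.134,0],"angular":[0,0,0]},{"offset":[-1,-0.134,0],"angular":[0,0,0]},{"offset":[-1,-0.134,0],"angular":[0,0,0]},{"offset":[-1,-0.134,0],"angular":[0,0,0]},{"offset":[-1,-0.134,0],"angular":[0,0,0]},{"offset":[-1,-0.134,0],"angular":[0,0,0]},{"offset":[-1,-0.134,0],"angular":[0,0,0]},{"offset":[-0.7,-0.094,0],"angular":[0,0,0]},{"offset":[-0.4,-0.05,0],"angular":[0,0,0]},{"offset":[0,0,0],"angular":[0,0,0]},{"offset":[0,0,0],"angular":[0,0,0]}]'
```

```text
time: 22.17
eef_pos: [0.3792, -0.2077, 0.0385]
ee_rot: [-0.067, 0.998, -0.0, 0.0]
contact_force: [0.4, -0.4, -1.4]
finger_gap: 0.0188
```

```bash
python3 -m creep '[{"offset":[0,0,0.7],"angular":[0,0,0]},{"offset":[0,0,1.5],"angular":[0,0,0]},{"offset":[0,0,2],"angular":[0,0,0]},{"offset":[0,0,2],"angular":[0,0,0]},{"offset":[0,0,2],"angular":[0,0,0]},{"offset":[0,0,2],"angular":[0,0,0]},{"offset":[0,0,2],"angular":[0,0,0]},{"offset":[0,0,1.5],"angular":[0,0,0]},{"offset":[0,0,0.8],"angular":[0,0,0]},{"offset":[0,0,0],"angular":[0,0,0]}]' && python3 -m creep '[{"offset":[0.35,1.2,0],"angular":[0,0,-0.6]},{"offset":[0.74,2.56,0],"angular":[0,0,-1.2]},{"offset":[0.74,2.56,0],"angular":[0,0,-1.2]},{"offset":[0.74,2.56,0],"angular":[0,0,-1.2]},{"offset":[0.74,2.56,0],"angular":[0,0,-1.2]},{"offset":[0.74,2.56,0],"angular":[0,0,-1.2]},{"offset":[0.74,2.56,0],"angular":[0,0,-1.2]},{"offset":[0.74,2.56,0],"angular":[0,0,-1.2]},{"offset":[0.74,2.56,0],"angular":[0,0,-1.2]},{"offset":[0.74,2.56,0],"angular":[0,0,-1.2]},{"offset":[0.74,2.56,0],"angular":[0,0,-1.2]},{"offset":[0.74,2.56,0],"angular":[0,0,-1.2]},{"offset":[0.74,2.56,0],"angular":[0,0,-1.2]},{"offset":[0.74,2.56,0],"angular":[0,0,-1.2]},{"offset":[0.74,2.56,0],"angular":[0,0,-1.2]},{"offset":[0.74,2.56,0],"angular":[0,0,-1.2]},{"offset":[0.74,2.56,0],"angular":[0,0,-1.2]},{"offset":[0.74,2.56,0],"angular":[0,0,-1.2]},{"offset":[0.3,1.4,0],"angular":[0,0,-0.3]},{"offset":[0,0,0],"angular":[0,0,0]}]'
python3 - <<'E'
from h import *
from station import manip
wrist(manip,["rest_seat","rod"])
a=np.radians(7.7); A=np.array([[np.cos(a),np.sin(a)],[-np.sin(a),np.cos(a)]])
for c in("scene","top"):
    manip.camera(c)
    for n in["bolt_post"]: 
        for q in manip.tip_of(n,c)[:1]: print(c,n,round(q["p"],2),(A@(np.array(q["location"])[:2]-[.581,-.131])).round(4),round(q["location"][2],3))
    for n in["rod","rod_hook"]: print(c,n,[(np.round(q["location"],4).tolist(),round(q["p"],2)) for q in manip.tip_of(n,c)[:1]])
E
```

```text
time: 23.0
eef_pos: [0.38, -0.2082, 0.1854]
ee_rot: [-0.068, 0.998, -0.001, 0.001]
contact_force: [0.3, -0.0, -1.6]
finger_gap: 0.0182
time: 24.67
eef_pos: [0.5108, 0.2561, 0.1815]
ee_rot: [0.117, 0.993, 0.0, -0.001]
contact_force: [-0.7, -1.1, -1.1]
finger_gap: 0.0186
t 24.67 tcp [0.5108 0.2561 0.1815] yaw_y 76.57 tilt z [-0.002  0.    -1.   ] F [-0.7 -1.1 -1.1] gap 0.0186 j [ 0.24  0.02 -0.09  1.47  0.    0.47]
rest_seat []
rod [([0.5111, 0.2523, 0.2007], 0.8)]
scene bolt_post 0.6 [ 0.0508 -0.0009] 0.083
scene rod [([0.5081, 0.2541, 0.205], 0.96)]
scene rod_hook [([0.6919, 0.2072, 0.2025], 0.78)]
top bolt_post 0.67 [ 0.0533 -0.0014] 0.085
top rod []
top rod_hook [([0.6909, 0.2068, 0.199], 0.77)]
```

```bash
python3 -m creep '[{"offset":[0.1,-0.11,-1],"angular":[0,0,-0.13]},{"offset":[0,0,-2],"angular":[0,0,0]},{"offset":[0,0,-2],"angular":[0,0,0]},{"offset":[0,0,-2],"angular":[0,0,0]},{"offset":[0,0,-2],"angular":[0,0,0]},{"offset":[0,0,-1.5],"angular":[0,0,0]},{"offset":[0,0,-0.8],"angular":[0,0,0]},{"offset":[0,0,0],"angular":[0,0,0]},{"offset":[0,0,0],"angular":[0,0,0]},{"offset":[0,0,0],"angular":[0,0,0]}]'
python3 - <<'E'
from h import *
from station import manip
wrist(manip,[])
for c in("scene","top"):
    d=manip.camera(c); P=cloud(d); ok=d["depth"]>0
    for n in["rod","rod_hook"]: print(c,n,[(np.round(q["location"],4).tolist(),round(q["p"],2)) for q in manip.tip_of(n,c)[:1]])
    s=ok&(P[...,2]>.065)&(P[...,2]<.1)&(P[...,0]>.575)&(P[...,0]<.67)&(abs(P[...,1]-.225)<.03); q=P[s]
    if len(q)>10: f=np.polyfit(q[:,0],q[:,1],1); print(" shaft",len(q),"yaw",np.degrees(np.arctan(f[0])).round(2),"y@.60",np.polyval(f,.60).round(4))
E
```

```text
time: 26.05
eef_pos: [0.513, 0.2526, 0.0714]
ee_rot: [0.119, 0.993, 0.0, 0.001]
contact_force: [1.0, -0.8, -1.2]
finger_gap: 0.019
t 26.05 tcp [0.513  0.2526 0.0714] yaw_y 76.3 tilt z [ 0.002  0.    -1.   ] F [ 1.  -0.8 -1.2] gap 0.019 j [ 0.23  0.05 -0.25  1.27  0.    0.47]
scene rod [([0.5105, 0.2503, 0.0888], 0.92)]
scene rod_hook [([0.694, 0.2062, 0.0928], 0.86)]
 shaft 121 yaw -13.39 y@.60 0.2288
top rod []
top rod_hook [([0.6894, 0.2053, 0.0864], 0.49)]
 shaft 90 yaw -13.8 y@.60 0.2313
```

```bash
python3 -m creep '[{"offset":[-0.12,0.24,0],"angular":[0,0,0.14]},{"offset":[0,0,0],"angular":[0,0,0]},{"offset":[0,0,0],"angular":[0,0,0]},{"offset":[0,0,0],"angular":[0,0,0]}]'
```

```text
time: 26.73
eef_pos: [0.5111, 0.255, 0.0703]
ee_rot: [0.118, 0.993, 0.0, -0.0]
contact_force: [0.2, -1.0, -1.1]
finger_gap: 0.0186
```

```bash
python3 -m creep '[{"offset":[0,0,-0.6],"angular":[0,0,0]},{"offset":[0,0,-0.8],"angular":[0,0,0]},{"offset":[0,0,-0.8],"angular":[0,0,0]},{"offset":[0,0,-0.8],"angular":[0,0,0]},{"offset":[0,0,-0.6],"angular":[0,0,0]},{"offset":[0,0,-0.4],"angular":[0,0,0]},{"offset":[0,0,-0.3],"angular":[0,0,0]},{"offset":[0,0,-0.2],"angular":[0,0,0]},{"offset":[0,0,0],"angular":[0,0,0]},{"offset":[0,0,0],"angular":[0,0,0]}]'
python3 - <<'E'
from h import *
from station import manip
wrist(manip,[])
E
```

```text
time: 27.57
eef_pos: [0.5113, 0.2549, 0.0255]
ee_rot: [0.118, 0.993, 0.0, 0.0]
contact_force: [0.4, 0.7, -2.2]
finger_gap: 0.0185
t 27.57 tcp [0.5113 0.2549 0.0255] yaw_y 76.45 tilt z [ 0.  0. -1.] F [ 0.4  0.7 -2.2] gap 0.0185 j [ 0.23  0.09 -0.3   1.19  0.    0.47]
```

```bash
python3 -m creep '[{"offset":[0,0,-0.1],"angular":[0,0,0]},{"offset":[0,0,-0.05],"angular":[0,0,0]},{"offset":[0,0,0],"angular":[0,0,0]},{"offset":[0,0,0],"angular":[0,0,0]}]'
```

```text
time: 27.95
eef_pos: [0.5112, 0.2549, 0.0239]
ee_rot: [0.118, 0.993, 0.0, 0.0]
contact_force: [-0.2, 0.3, -1.0]
finger_gap: 0.0187
```

```bash
python3 -m creep '[{"offset":[0,0,-0.06],"angular":[0,0,0]},{"offset":[0,0,0],"angular":[0,0,0]},{"offset":[0,0,0],"angular":[0,0,0]}]' && python3 -m creep '[{"offset":[0,0,0],"angular":[0,0,0]},{"offset":[0,0,0],"angular":[0,0,0]},{"offset":[0,0,0],"angular":[0,0,0]},{"offset":[0,0,0],"angular":[0,0,0]},{"offset":[0,0,0],"angular":[0,0,0]},{"offset":[0,0,0],"angular":[0,0,0]},{"offset":[0,0,0],"angular":[0,0,0]},{"offset":[0,0,0],"angular":[0,0,0]},{"offset":[0,0,0],"angular":[0,0,0]},{"offset":[0,0,0],"angular":[0,0,0]},{"offset":[0,0,0],"angular":[0,0,0]},{"offset":[0,0,0],"angular":[0,0,0]}]' 1
```

```text
time: 28.2
eef_pos: [0.5112, 0.2549, 0.0238]
ee_rot: [0.118, 0.993, 0.0, 0.0]
contact_force: [-3.3, -1.7, 5.5]
finger_gap: 0.0187
time: 29.2
eef_pos: [0.5111, 0.2549, 0.0232]
ee_rot: [0.118, 0.993, 0.0, 0.0]
contact_force: [0.2, 0.4, -0.3]
finger_gap: 0.0854
```

The rod touched down (5.5 N) and has been released. Rising straight up.

```bash
python3 -m creep '[{"offset":[0,0,0.5],"angular":[0,0,0]},{"offset":[0,0,1],"angular":[0,0,0]},{"offset":[0,0,1.5],"angular":[0,0,0]},{"offset":[0,0,2],"angular":[0,0,0]},{"offset":[0,0,2],"angular":[0,0,0]},{"offset":[0,0,2],"angular":[0,0,0]},{"offset":[0,0,2],"angular":[0,0,0]},{"offset":[0,0,2],"angular":[0,0,0]},{"offset":[0,0,2],"angular":[0,0,0]},{"offset":[0,0,2],"angular":[0,0,0]},{"offset":[0,0,1],"angular":[0,0,0]},{"offset":[0,0,0],"angular":[0,0,0]},{"offset":[0,0,0],"angular":[0,0,0]}]'
python3 - <<'E'
from h import *
from station import manip
a=np.radians(7.7); A=np.array([[np.cos(a),np.sin(a)],[-np.sin(a),np.cos(a)]])
wrist(manip,["rod","rod_hook","rest"],"pics/w3.png")
for c in("scene","top"):
    d=manip.camera(c)
    for n in["rod","rod_hook","rest_seat","tack_tin","polish","wax"]: print(c,n,[(np.round(q["location"],4).tolist(),round(q["p"],2)) for q in manip.tip_of(n,c)[:1]])
    for q in manip.tip_of("bolt_post",c)[:1]: print(c,"post",(A@(np.array(q["location"])[:2]-[.581,-.131])).round(4))
E
```

```text
time: 30.28
eef_pos: [0.5114, 0.255, 0.2035]
ee_rot: [0.118, 0.993, 0.0, 0.0]
contact_force: [-0.3, 0.8, -0.5]
finger_gap: 0.0855
t 30.28 tcp [0.5114 0.255  0.2035] yaw_y 76.45 tilt z [ 0.001  0.    -1.   ] F [-0.3  0.8 -0.5] gap 0.0855 j [ 0.23  0.01 -0.05  1.51  0.    0.47]
rod [([0.5103, 0.2547, 0.0427], 0.91)]
rod_hook [([0.6883, 0.2106, 0.0477], 0.91)]
rest [([0.5087, 0.2596, 0.0001], 0.96)]
scene rod [([0.511, 0.2519, 0.0449], 0.72)]
scene rod_hook [([0.6905, 0.2127, 0.046], 0.62)]
scene rest_seat [([0.5057, 0.2636, 0.0416], 0.61)]
scene tack_tin [([0.456, -0.2998, 0.0019], 0.68)]
scene polish [([0.3971, 0.0764, -0.0009], 0.91)]
scene wax [([0.7671, 0.1761, -0.0024], 0.78)]
scene post [0.0521 0.0008]
top rod [([0.5081, 0.2563, 0.046], 0.67)]
top rod_hook [([0.6895, 0.209, 0.0377], 0.46)]
top rest_seat [([0.5063, 0.2561, 0.0424], 0.85)]
top tack_tin [([0.4484, -0.2974, 0.0035], 0.82)]
top polish [([0.3973, 0.0749, 0.0045], 0.89)]
top wax [([0.7658, 0.1728, -0.0022], 0.53)]
top post [0.0523 0.0001]
```

View pics/w3.png

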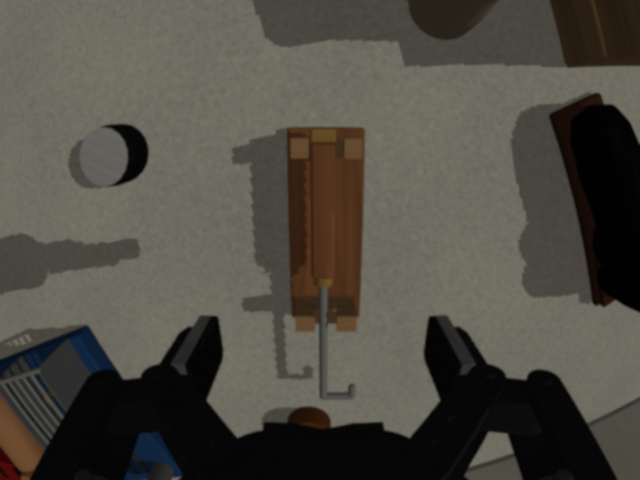

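The rod lies in both notches as before, with the handle at px (323,215) and the hook at (325,395) on the same side. The gripper is clear of it. Handing in.

```bash
python3 -c "
from station import manip
print(manip.hand_in())"
```

```text
the job is handed in; nothing more can be done
None
```

I drew the bolt home with the rod, held it there, unhooked, laid the rod back in its rest, and handed the job in at about 30 s of the 70 s allowed.

- **Draw:** the bolt slid at 4–5 N and met the stopper with its post about 50 mm inside the mouth.
- **Hold:** I held it for 2 s. The wrist force was between 13.4 and 13.8 N along world x (about 14 N in all) at each of the three readings. The highest reading on the press side was 12.5 N while seating the bolt, so nothing came near 30 N, but I only read the force at the end of each call.
- **Bolt at the end:** the cameras put the post at 52 mm inside the mouth, under the 69 mm limit.
- **Rod at the end:** the cameras put it at about (0.510, 0.254, 0.044) m, within about 3 mm of where it was picked up. The wrist picture shows it in both notches, hook forward and tongue on the same side.
- **Bystanders:** the tin, polish and wax I re-measured are where they were, to within detector noise. I did not re-measure the others, but the arm never went near them after the start.
- **Disagreements:** the detectors scattered by up to about 7 mm. The scene camera placed the rest's seat about 7 mm to one side of the top camera's estimate, and one reading of the hook from the top camera was plainly wrong. I went by the depth-measured board and the wrist picture instead. Just before lowering, the rod was about 2.5 mm off to the side, so I corrected it first.

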